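# Fit the pawl return spring of a bench ratchet

### The job

Put the return spring back on the ratchet unit: first hook its down-turned leg into the slot of the anchor bracket (the bracket is clamped in a different spot each time, so feel for the slot), then stretch the spring and slip its eye over the headed post at the other end. Leave it stretched between the two with the leg fully home and the eye down under the post's head; feel your way without forcing the parts, do not stretch the spring much farther than the post needs, and leave the tin, the pliers and the jar where they are.

Things in the scene. Friction and masses are not known exactly. Their poses are not given: they have to be found in the camera images.
- spring: Loose steel tension spring, 130 mm long, 50 high, 0.2 kg, standing on eye and leg tip. Origin under the eye's centre; x runs from eye to leg, z up. Coil 15 across, axis at z 30, x 42 to 92; hook block beyond it 22x12x16 (z 22 to 38). The ends slide apart only along x and do not bend; it opens from 2 N, then 0.2 N per mm (4 to 9 N when fitted). More than 46 mm of stretch ruins it.
- spring_tab (a point): Grip point on the spring's upright flat pull tab, 28.5 mm from the eye's centre towards the leg, 34 mm above the spring's underside. The tab is 10 mm wide across the spring and 2 to 50 mm above the underside; its free sides run from 14.5 to 42 mm from the eye's centre. At the eye's end a cross lip 26 mm wide (14 to 50 mm up) lets fingers pull on it. Axes as the spring's.
- spring_eye (a point): Centre of the spring's eye, a level flat ring of 20 mm inner and 30 mm outer diameter, 6 mm thick; this point is half-way up it, 3 mm above the spring's underside.
- leg_tip (a point): Centre of the lower end of the hook leg: a round pin of 7 mm diameter with a tapered tip, hanging 22 mm below the hook block. The block's flat top, a place to press, is 38 mm above this tip. The tip is level with the eye's underside and 105 mm from the eye's centre when the spring is shut .
- ratchet_unit: Fixed ratchet unit: grey base plate 246x110x8 mm with a ratchet wheel in its middle, post at one end (x -65 mm, y 0), anchor bracket at the other (x about 65, y 0). Origin at the centre of the plate's underside; x runs from post to bracket, z up. With the spring fitted, its hook block rests on the bracket's top and its underside is 42 mm above the bench.
- slot_nominal (a point): Middle of the range of places of the bracket's slot, at the height of the bracket's flat level top (64 mm; plate 56 mm along x, 64 across, 12 thick, hollow beneath). The slot is 9.5 mm along x, 14 along y, right through, with bevelled mouth. The bracket is clamped up to 11 mm either way along the unit's x from here: that offset is not measured. Axes as the ratchet unit's.
- post_top (a point): Centre of the top of the post's head, 53 mm above the bench. Head 15 mm in diameter and 4 thick, below it a neck of 10 mm diameter and 9 mm height, then a boss of 25 mm diameter. While the leg's tip is only 8 to 9 mm below the bracket's top, the eye, held level, still clears the head. Axes as the ratchet unit's.
- tin: Bystander: small black round tin, 41 mm across, 24 mm high; origin under its centre.
- round_pliers: Bystander: pliers with blue handles lying flat, 49 x 140 x 12 mm; origin under the centre.
- jar: Bystander: small pale jar with a black screw cap, 43 mm across, 66 mm high; origin under its centre.
There are look-alikes about, which are no part of the job. Several things have the shape of the spring; the one meant has the colours described above.

How it is judged:
On the way:
1. the leg's tip is at least 4 mm down in the slot of the anchor bracket, with the eye not yet on the post (z of leg_tip in the frame of ratchet_unit between 0.03 and 0.06 m and x of leg_tip in the frame of ratchet_unit between 0.05 and 0.079 m and y of leg_tip in the frame of ratchet_unit between -0.01 and 0.01 m and horizontal distance between spring_eye and post_top above 0.008 m), for 0.1 s.
At the end, for the whole second after the job is handed in: The leg stands in the anchor bracket's slot with its tip at least 17 of its 22 mm below the plate's top; the eye is round the post (centres within 8 mm) with the ring under the head (its centre less than 49 mm above the bench); the spring is stretched at least 5 mm, released and at rest (z of leg_tip in the frame of ratchet_unit between 0.03 and 0.047 m and x of leg_tip in the frame of ratchet_unit between 0.05 and 0.079 m and y of leg_tip in the frame of ratchet_unit between -0.01 and 0.01 m and horizontal distance between spring_eye and post_top below 0.008 m and z of spring_eye in the frame of ratchet_unit between 0.038 and 0.049 m and distance between spring_eye and leg_tip above 0.11 m and linear speed of spring below 0.01 m/s); the robot touches nothing.
It fails at once if the spring is forced against the ratchet unit with more than 45 N in all (its own tension makes up to 18 N of that) (contact force between spring and ratchet_unit above 45 N).
It fails at once if the spring is stretched more than 46 mm (horizontal distance between spring_eye and leg_tip above 0.151 m).
It fails at once if the tin is moved more than 20 mm (distance of tin from where it was at the start of the episode above 0.02 m).
It fails at once if the pliers are moved more than 20 mm (distance of round_pliers from where it was at the start of the episode above 0.02 m).
It fails at once if the jar is moved more than 20 mm (distance of jar from where it was at the start of the episode above 0.02 m).
It also fails if it takes over 58 s, if anything falls off the work surface, if the arm or the gripper's body presses on something with over 40 N, if the wrist force passes 120 N, or if a joint passes its speed limit or range.

### The arm

A 6-joint arm with a two-finger parallel gripper is mounted at the origin on a cart in front of the work surface, level with it; the furniture and walls round the work are solid. World frame = base frame: x ahead of the robot, y to its left, z up, the work surface at z = 0. Lengths are in m, angles in rad, forces in N, time in s.
With the tool pointing down it reaches from about 0.325 to 0.9 m from the base axis. Payload 6.1 kg.
Tool frame: the origin (TCP) lies midway between the tips of the shut fingers; the grasp point (between the pads) lies 19 mm behind it; x points along the fingers, y is the direction in which the jaws open and shut, and the axes are right-handed (so a half turn about x gives the same grasp; the last joint's range is limited). The gripper opens to 85 mm and grips with 20 to 120 N. Pads are 22 mm wide; open, the fingers measure 114 mm over their backs; the gripper's body (76 mm by 85 mm) begins 54 mm behind the grasp point. The pads swing forward as they close: fully open they stand 13 mm farther back than shut.
Start: joints at [-0.126, 0.22, 1.526, -0, 1.395, -0.126], TCP at [0.625, -0, 0.231] pointing down, gripper open.
Joint ranges: [-2.98, 2.98], [-0.91, 2.08], [0.09, 2.57], [-1.24, 4.39], [0.2, 2.65], [-2.68, 2.68]. Speed limits (rad/s): [2.57, 2.57, 3.01, 3.14, 3.14, 3.14].

### API

Orientations are given as [roll, pitch, yaw] about the fixed x, y, z axes, in that order (R = Rz(yaw) Ry(pitch) Rx(roll)).
In Python, from plant import movep, move_l, set_joints, gripper_to, hold, inverse_kinematics, observe, get_image, get_calibration, Unreachable, job_done gives the robot as it stands. Calls block until the motion is done:
- movep(position, orientation): joint-space move of the TCP to a pose.
- move_l(position, feed=0.15, rotation=None, max_force=None): straight line of the TCP; rotation=None keeps the orientation; feed is the mean speed in m/s. With max_force (N) it stops when the force on the tool has changed by that much, and returns True; else False.
- set_joints(angles): joint-space move.
- gripper_to(opening, f_grip=None): finger opening in m; f_grip is the grip in N (None keeps the last); returns when the fingers have stopped.
- hold(seconds).
- inverse_kinematics(position, orientation): joint angles nearest the present ones, or None.
- observe(): the state.
- get_image(name): name is "scene" or "side" or "wrist"; returns (picture, depth): 480x640x3 uint8, red, green, blue; 480x640 float32, m along the optical axis (not along the pixel's ray), 0 where there is no reading.
- get_calibration(name): a dict with "intrinsics" (3x3 intrinsics, pixels), "world_from_camera" (4x4, takes a point from camera to world coordinates). Camera axes: x right, y down, z forward; pixel columns grow to the right and rows downward; lengths in m; the calibration is good to about 2 mm. A picture is of the moment at which its call begins: read the wrist's pose just before it. get_calibration takes no time and is no camera call; for the wrist camera it gives the pose at the moment of the call.
A pose or a line that the arm cannot do raises Unreachable and nothing moves.
- job_done(): hands the job in, once; it reports no verdict.
The state is a dict: "time_s": time; "q": joint angles; "joint_velocities": joint speeds; "joint_torque": joint torques, N m; "eef_pos": TCP position; "tcp_rot": TCP orientation; "ft_force": force on the tool from outside, world axes, zero at the start; "torque": the same for the moment, N m; "opening": finger opening in m.
Only numpy, scipy, OpenCV 4.12 (cv2) and the standard library are available. Lean on these libraries where they do the work, as an engineer would, in place of code of your own. Each camera call takes 0.05 s, during which the arm holds its last target.

## Working session

There is one attempt and no reset: what is moved stays moved. The work goes in short steps, each a Python script; the robot and the scene stay as the last script left them, time stands still between calls to the robot, and variables do not carry over. Pictures are saved under pics/ and viewed, and the job is handed in when it is done.

```bash
mkdir -p pics; ls; python3 - <<'E'
from plant import *
import cv2,numpy as np
for n in ["scene","side","wrist"]:
    c=get_calibration(n); p,d=get_image(n)
    np.savez(f"pics/{n}0.npz",p=p,d=d,K=c["intrinsics"],T=c["world_from_camera"])
    cv2.imwrite(f"pics/{n}0.png",p[:,:,::-1]); print(n,np.round(c["world_from_camera"],3).tolist())
s=observe();print(s)
E
```

```text
pics
scene [[0.871, -0.371, 0.321, 0.116], [-0.491, -0.636, 0.595, -0.593], [-0.016, -0.676, -0.736, 0.951], [0.0, 0.0, 0.0, 1.0]]
side [[-0.964, -0.135, 0.228, 0.306], [-0.265, 0.43, -0.863, 0.877], [0.018, -0.893, -0.45, 0.453], [0.0, 0.0, 0.0, 1.0]]
wrist [[1.0, 0.001, -0.002, 0.625], [0.0, -0.946, -0.323, 0.083], [-0.002, 0.323, -0.946, 0.374], [0.0, 0.0, 0.0, 1.0]]
{'time_s': 0.15, 'q': array([-1.26084656e-01,  2.21089724e-01,  1.52737113e+00, -1.92332675e-05,
        1.39471903e+00, -1.26121938e-01]), 'joint_velocities': array([-7.29381660e-04, -2.22932588e-03, -4.03151635e-03, -3.39009710e-04,
        4.34593235e-05,  1.33628298e-03]), 'joint_torque': array([ 5.24838761e-04, -4.97483325e+01, -3.89904678e+01, -1.73041117e-04,
        7.14129725e-03, -8.50862284e-05]), 'eef_pos': array([6.24514160e-01, 6.09728619e-05, 2.30410755e-01]), 'tcp_rot': array([-1.684992  ,  1.56920899,  3.02743765]), 'ft_force': array([ 0.67530756, -0.9688692 ,  0.61801879]), 'torque': array([-0.00889272, -0.00817553,  0.03475491]), 'opening': 0.0854703900456306}
```

View pics/scene0.png

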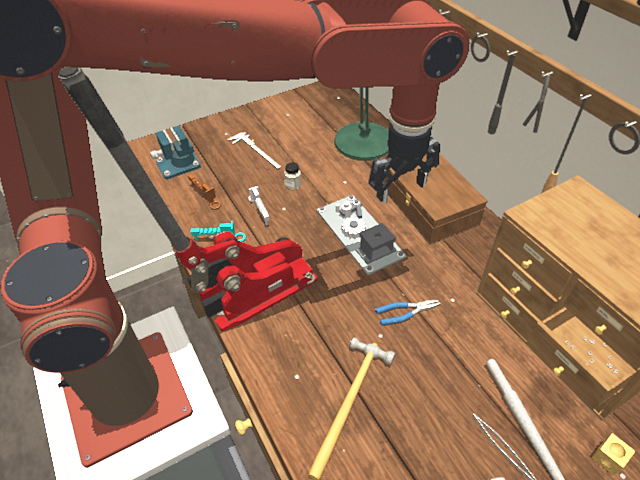

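View pics/side0.png

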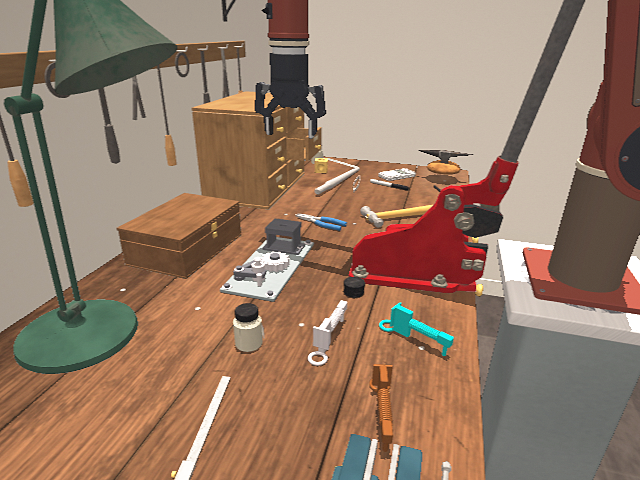

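View pics/wrist0.png

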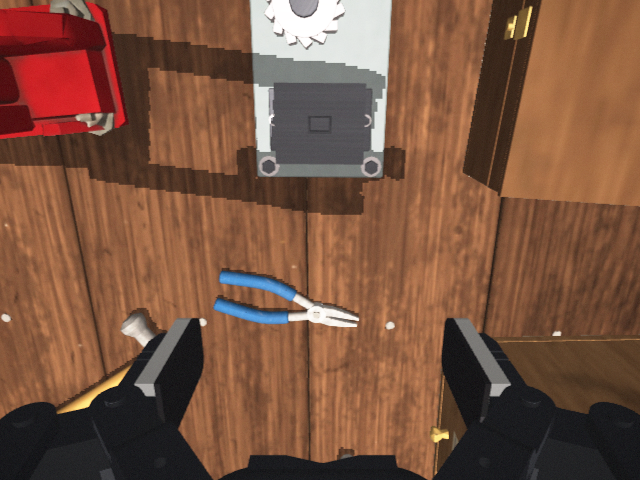

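The scene picture holds three things shaped like the spring:
- Steel or white: scene (260,204), side (327,335).
- Cyan: scene (217,232), side (415,328).
- Orange: scene (205,190), side (383,405).

The description says steel, so I choose the first. The dark bracket's slot is visible in the wrist picture at about (320,124). Next I'll get rough positions from depth and take a close crop.

```bash
cat > h.py <<'E'
import numpy as np,cv2
def load(n):
    z=np.load(f"pics/{n}.npz"); return z["p"],z["d"],z["K"],z["T"]
def w(img,u,v,z=None):
    p,d,K,T=img
    r=np.linalg.inv(K)@np.array([u,v,1.])
    if z is None: 
        c=r*d[int(round(v)),int(round(u))]; return T[:3,:3]@c+T[:3,3]
    r=T[:3,:3]@r; return T[:3,3]+r*(z-T[2,3])/r[2]
def proj(img,P):
    p,d,K,T=img; c=T[:3,:3].T@(np.asarray(P)-T[:3,3]); q=K@c; return q[:2]/q[2]
def snap(name,fn):
    from plant import get_image,get_calibration
    c=get_calibration(name); p,d=get_image(name)
    np.savez(f"pics/{fn}.npz",p=p,d=d,K=c["intrinsics"],T=c["world_from_camera"])
    cv2.imwrite(f"pics/{fn}.png",p[:,:,::-1]); return load(fn)
def crop(fn,x,y,W,H,s,out):
    p=cv2.imread(f"pics/{fn}.png")[y:y+H,x:x+W]
    cv2.imwrite(f"pics/{out}.png",cv2.resize(p,None,fx=s,fy=s,interpolation=cv2.INTER_CUBIC))
E
python3 - <<'E'
from h import *
S=load("side0");C=load("scene0");W=load("wrist0")
print("eye",w(S,318,358,0.003),w(S,311,360)); print("tab",w(S,322,335)); print("end",w(S,342,308))
print("scene eye/end",w(C,265,219,.003),w(C,253,190))
print("slot wrist",w(W,320,124,.064),w(W,300,140))
for u in(257,383): print("plate corner",w(W,u,176,.008))
print("jar",w(S,248,330),"tin",w(S,354,285))
crop("side0",290,280,90,100,6,"cs"); crop("wrist0",240,70,160,120,5,"cw")
E
```

```text
eye [0.44692475 0.38363848 0.003     ] [0.45431918 0.39563822 0.00740094]
tab [0.44372243 0.37455787 0.04042301]
end [0.43260733 0.29279646 0.036696  ]
scene eye/end [0.43761335 0.29532412 0.003     ] [0.43965184 0.36118024 0.049957  ]
slot wrist [0.62254291 0.06142349 0.064     ] [0.60814822 0.05031092 0.06474033]
plate corner [0.56695966 0.01330092 0.008     ]
plate corner [0.6772149 0.0133993 0.008    ]
jar [0.55260629 0.39810764 0.0429297 ] tin [0.43295073 0.19403523 0.0223494 ]
```

View pics/cs.png

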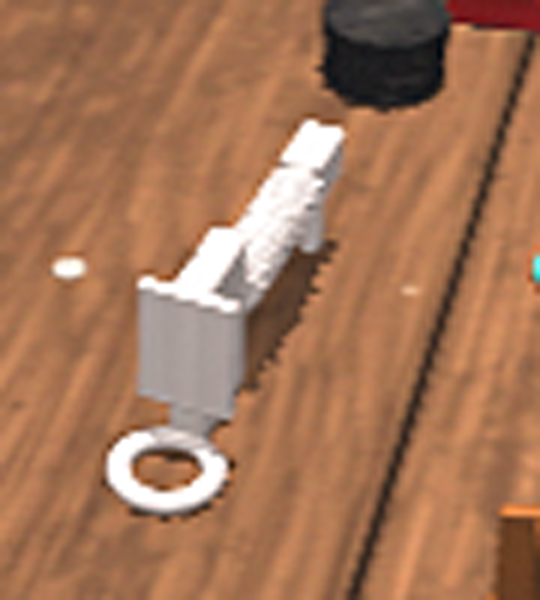

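View pics/cw.png

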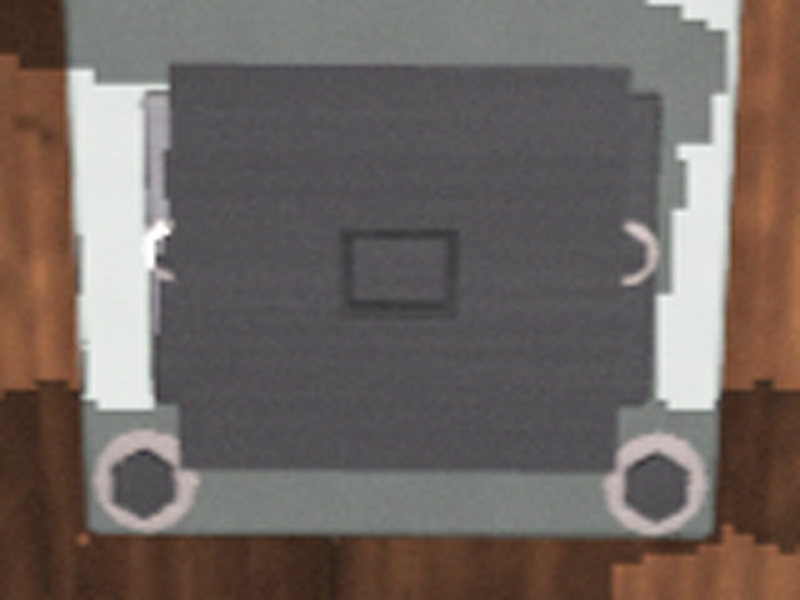

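```bash
python3 - <<'E'
from h import *
from scipy.spatial.transform import Rotation as R
S=load("side0");C=load("scene0")
for u,v in((560,50),(540,100),(510,160),(580,8),(500,190),(460,200),(375,240),(420,240),(360,275),(470,285)): print("side",u,v,w(S,u,v).round(3))
for u,v in((100,115),(80,85),(130,150),(170,220),(300,255),(230,240),(225,320),(315,285)): print("scene",u,v,w(C,u,v).round(3))
for u,v in((175,150),(210,235),(400,300)): print(w(C,u,v).round(3))
print(R.from_euler('xyz',[-1.684992  ,  1.56920899,  3.02743765]).as_matrix().round(3))
# cyan/orange/anything near spring
for u,v in((400,318),(384,325),(445,350),(383,375)): print("near",w(S,u,v).round(3))
E
```

```text
side 560 50 [0.157 0.09  0.427]
side 540 100 [0.169 0.088 0.354]
side 510 160 [0.306 0.877 0.453]
side 580 8 [0.143 0.085 0.483]
side 500 190 [0.202 0.099 0.203]
side 460 200 [0.266 0.119 0.184]
side 375 240 [0.409 0.13  0.089]
side 420 240 [0.326 0.122 0.098]
side 360 275 [0.431 0.149 0.019]
side 470 285 [0.222 0.111 0.011]
scene 100 115 [0.143 0.062 0.556]
scene 80 85 [0.134 0.06  0.604]
scene 130 150 [0.165 0.072 0.483]
scene 170 220 [0.188 0.068 0.329]
scene 300 255 [0.445 0.115 0.04 ]
scene 230 240 [0.288 0.098 0.195]
scene 225 320 [0.231 0.055 0.014]
scene 315 285 [0.447 0.049 0.   ]
[0.32  0.622 0.05 ]
[ 0.296  0.319 -0.002]
[ 0.591 -0.08  -0.002]
[[-0.002  1.     0.   ]
 [ 0.     0.    -1.   ]
 [-1.    -0.002 -0.   ]]
near [0.337 0.288 0.033]
near [0.363 0.27  0.001]
near [0.263 0.323 0.013]
near [0.342 0.443 0.051]
```

```bash
python3 - <<'E'
from h import *
from plant import *
C=load("scene0");S=load("side0")
for u,v in((150,20),(150,65),(250,20),(250,65),(330,70),(400,60),(445,55),(35,30),(40,100),(50,180),(80,80),(95,50),(60,220),(55,265),(65,345)): print("arm",u,v,w(C,u,v).round(3))
for u,v in((72,75),(75,72),(65,70),(600,5),(620,100),(605,130),(632,60)): print(u,v,w(C,u,v).round(3)if u<100 else w(S,u,v).round(3))
o=observe()["tcp_rot"]
for p in([.622,.19,.23],[.44,.385,.2],[.445,.355,.015],[.62,.18,.1]): print(p,inverse_kinematics(p,o))
E
```

```text
arm 150 20 [ 0.226 -0.008  0.692]
arm 150 65 [ 0.213 -0.007  0.641]
arm 250 20 [ 0.339 -0.016  0.668]
arm 250 65 [ 0.33  -0.021  0.614]
arm 330 70 [ 0.439 -0.034  0.581]
arm 400 60 [ 0.546 -0.049  0.573]
arm 445 55 [ 0.619 -0.06   0.565]
arm 35 30 [ 0.111 -0.006  0.708]
arm 40 100 [0.08  0.142 0.555]
arm 50 180 [0.044 0.145 0.424]
arm 80 80 [0.136 0.062 0.61 ]
arm 95 50 [ 0.16  -0.001  0.671]
arm 60 220 [0.032 0.116 0.367]
arm 55 265 [0.011 0.006 0.384]
arm 65 345 [-0.015 -0.088  0.325]
72 75 [0.13  0.064 0.618]
75 72 [0.134 0.068 0.618]
65 70 [0.125 0.077 0.62 ]
600 5 [-0.197 -1.239  0.543]
620 100 [0.095 0.21  0.374]
605 130 [0.098 0.199 0.333]
632 60 [0.095 0.209 0.422]
[0.622, 0.19, 0.23] [1.75079946e-01 2.82328888e-01 1.45507698e+00 4.58978125e-04
 1.40570820e+00 1.74963507e-01]
[0.44, 0.385, 0.2] [5.83396485e-01 1.49400991e-01 1.66742143e+00 1.05094849e-03
 1.32598692e+00 5.83100480e-01]
[0.445, 0.355, 0.015] [5.34283423e-01 3.45159156e-01 1.81860988e+00 1.15502472e-03
 9.79089077e-01 5.33597903e-01]
[0.62, 0.18, 0.1] [1.60280893e-01 3.87387046e-01 1.57671258e+00 4.65438845e-04
 1.17902100e+00 1.60062181e-01]
```

```bash
python3 - <<'E'
from h import *
from plant import *
from scipy.optimize import least_squares
o=observe()["tcp_rot"]
D=[]
for x in(.45,.55,.65,.75):
  for z in(.05,.2,.35):
    q=inverse_kinematics([x,0,z],o)
    if q is not None: D.append((x,z,*q))
D=np.array(D)
def f(p):
    zs,x0,L1,L2,T,lat,dd=p
    q1,q2,q3=D[:,2:5].T
    a=q2+q3+dd
    r=x0+L1*np.sin(q2)+L2*np.sin(a); z=zs+L1*np.cos(q2)+L2*np.cos(a)-T
    rr=np.sqrt(D[:,0]**2-lat**2)
    return np.r_[r-rr,z-D[:,1],lat+D[:,0]*np.sin(q1)]
s=least_squares(f,[.33,0,.4,.5,.3,.08,0]);print(s.x.round(4),s.cost)
print((D[:,3]+D[:,4]+D[:,6]).round(3))
crop("scene0",0,0,200,150,4,"c1"); crop("side0",480,0,160,260,3,"c2")
E
```

```text
[ 8.6168e+00 -5.0000e-04  4.1160e-01  5.5020e-01  8.6396e+00  7.8600e-02
  9.5400e-02] 1.1778917935118458e-09
[3.143 3.143 3.143 3.143 3.143 3.143 3.143 3.143 3.143 3.143 3.143 3.143]
```

View pics/c1.png

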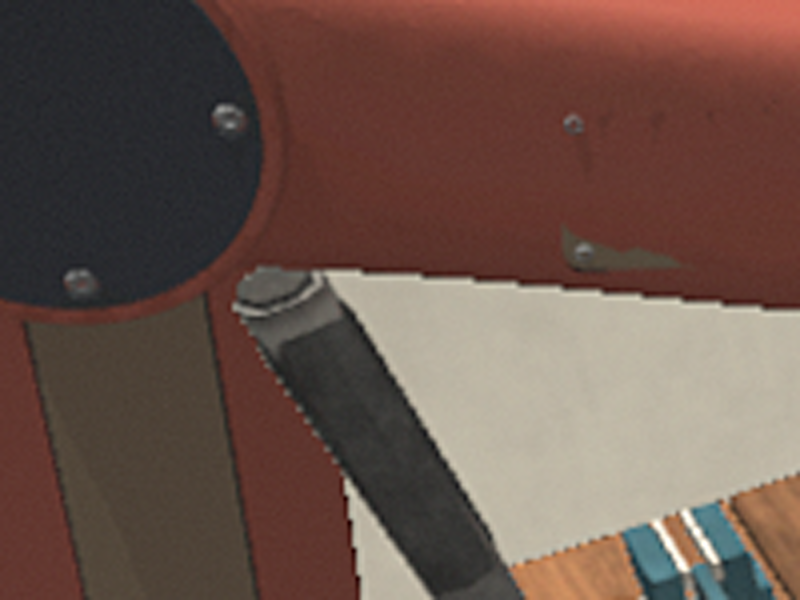

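```bash
python3 - <<'E'
from h import *
C=load("scene0");S=load("side0")
for u,v in((25,70),(30,76),(10,72),(45,70),(60,20),(62,40),(50,0),(85,62),(85,66),(120,68),(170,74),(230,78),(64,40)): print(u,v,w(C,u,v).round(3))
print("shoulder")
for u,v in((10,270),(60,235),(95,285),(50,300),(60,340),(30,345),(105,340)): print(u,v,w(C,u,v).round(3))
E
```

```text
25 70 [ 0.087 -0.003  0.67 ]
30 76 [ 0.088 -0.003  0.663]
10 72 [ 0.072 -0.     0.67 ]
45 70 [ 0.105 -0.006  0.666]
60 20 [ 0.137 -0.009  0.714]
62 40 [ 0.132 -0.01   0.694]
50 0 [ 0.135 -0.009  0.734]
85 62 [0.146 0.002 0.66 ]
85 66 [0.145 0.006 0.653]
120 68 [0.18  0.    0.643]
170 74 [ 0.116 -0.593  0.951]
230 78 [ 0.304 -0.015  0.601]
64 40 [ 0.134 -0.009  0.693]
shoulder
10 270 [-0.047  0.031  0.382]
60 235 [0.026 0.08  0.369]
95 285 [ 0.049 -0.037  0.361]
50 300 [-0.007 -0.054  0.384]
60 340 [-0.017 -0.087  0.338]
30 345 [-0.051 -0.083  0.348]
105 340 [ 0.032 -0.092  0.305]
```

View pics/c2.png

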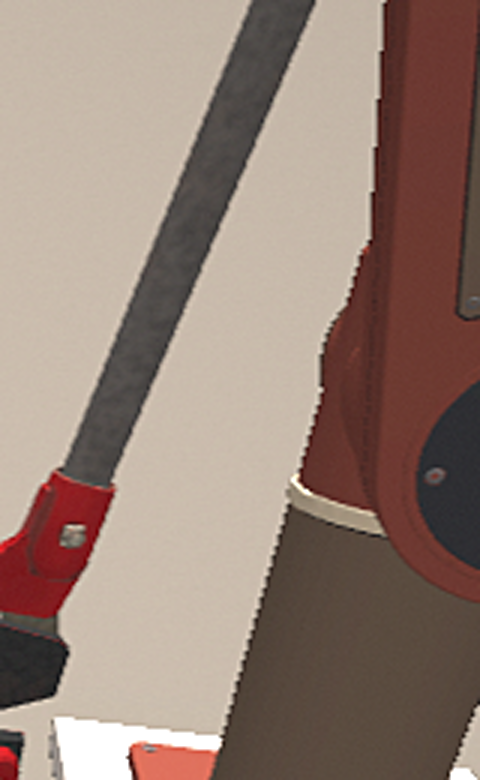

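```bash
cat >> h.py <<'E'
from scipy.spatial.transform import Rotation as Rn
def down(phi):
    """tool x down; tool y at world heading phi (0 = along world +x)"""
    x=np.array([0,0,-1.]); y=np.array([np.cos(phi),np.sin(phi),0]); 
    return Rn.from_matrix(np.c_[x,y,np.cross(x,y)]).as_euler('xyz')
E
python3 - <<'E'
from h import *
from plant import *
movep([.622,.19,.25],down(0)); snap("wrist","wu1")
movep([.44,.385,.22],down(0)); snap("wrist","ws1")
s=observe();print(s["time_s"],s["eef_pos"],s["ft_force"])
E
```

```text
2.075 [0.44154201 0.38396938 0.22033561] [ 0.59985414 -0.05597904 -0.48045463]<sys>:0: UserWarning: Gimbal lock detected. Setting third angle to zero since it is not possible to uniquely determine all angles.
```

View pics/wu1.png

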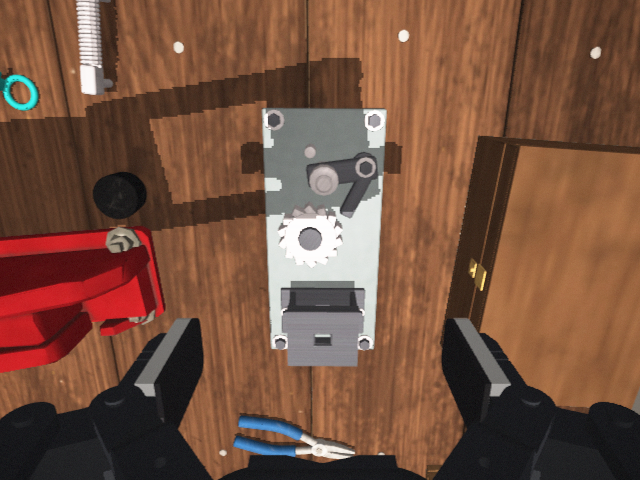

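View pics/ws1.png

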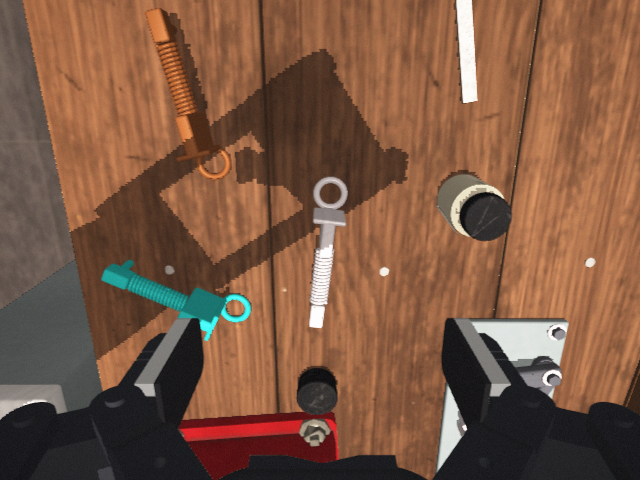

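```bash
python3 - <<'E'
from h import *
crop("ws1",270,165,120,180,4.4,"d1"); crop("wu1",250,95,150,120,5,"d2"); crop("wu1",255,270,130,110,5,"d3")
E
```

```text
(no output)
```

View pics/d1.png

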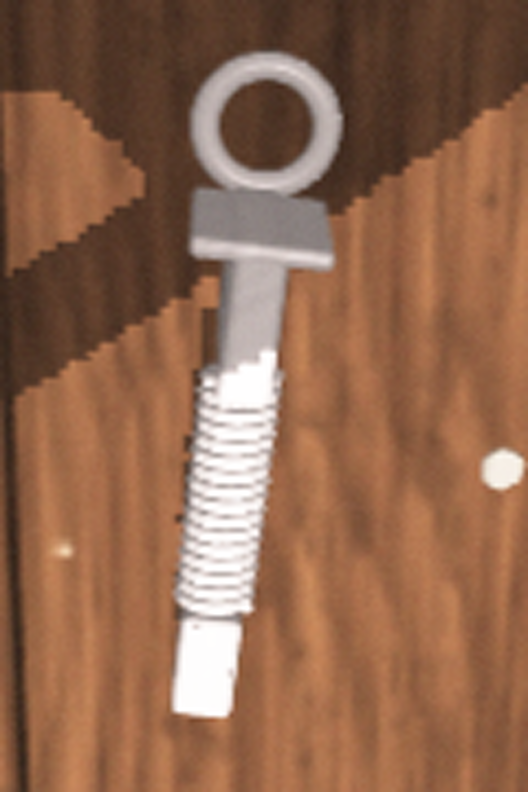

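View pics/d2.png

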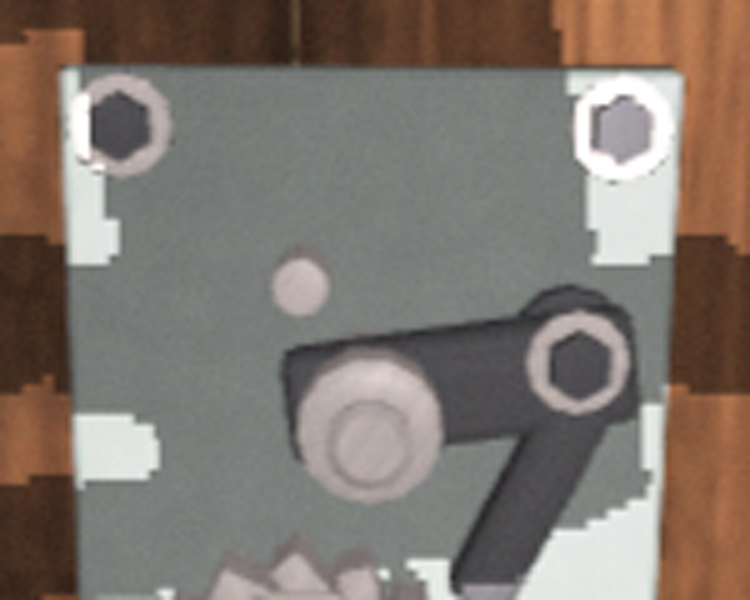

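View pics/d3.png

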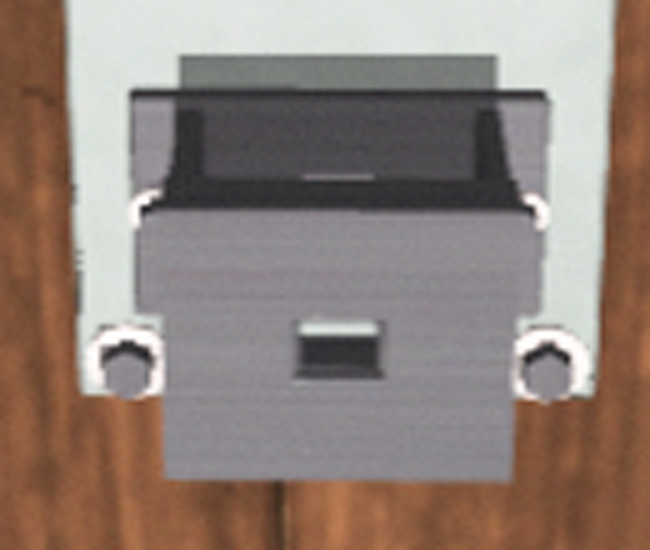

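```bash
python3 - <<'E'
from h import *
U=load("wu1");S=load("ws1");W=load("wrist0")
post=w(U,324,183,.053); slot=w(U,322.8,339.8,.064); slot0=w(W,320,124,.064)
print("post",post,"slot",slot,slot0, "dist",np.linalg.norm(post-slot))
pc=[w(U,u,v,.008) for u,v in((262.5,108.5),(386.5,109),(374,349),(271.5,349))]; print(np.round(pc,4))
e=w(S,330.5,193.4,.006); b=w(S,316.8,316.1,.038); lipc=w(S,270+262/4.4,165+257/4.4,.05)
print("eye",e,"block",b,"dist",np.linalg.norm((b-e)[:2]),"lip inner top",lipc,np.linalg.norm((lipc-e)[:2]))
print("block end",w(S,270+204/4.4,165+714/4.4,.038)-e, "block depth",w(S,316.8,316), "ring depth", w(S,270+205/4.4,165+120/4.4))
d=(b-e)[:2];print("heading",np.degrees(np.arctan2(d[1],d[0])))
E
```

```text
post [0.62336489 0.20127378 0.053     ] slot [0.62254005 0.06019144 0.064     ] [0.62254291 0.06142349 0.064     ] dist 0.14151292282096967
[[0.5696 0.2579 0.008 ]
 [0.6781 0.2576 0.008 ]
 [0.6771 0.0128 0.008 ]
 [0.568  0.0127 0.008 ]]
eye [0.44870746 0.38364497 0.006     ] block [0.43668088 0.28152494 0.038     ] dist 0.10282577721471832 lip inner top [0.44717937 0.37005376 0.05      ] 0.013676842166762654
block end [-0.0124661  -0.11327312  0.032     ] block depth [0.43667902 0.28152855 0.03783306] ring depth [0.43665329 0.38483067 0.00675674]
heading -96.71673354398939
```

```bash
python3 - <<'E'
from h import *
from plant import *
ph=np.radians(-6.7)
movep([.4454,.3553,.09],down(ph)); gripper_to(.04)
print(move_l([.4454,.3553,.0152],feed=.08,max_force=12)); s=observe();print(s["eef_pos"],s["ft_force"])
gripper_to(.0,f_grip=70); s=observe();print(s["time_s"],s["opening"],s["eef_pos"],s["ft_force"])
if s["opening"]>.006:
    move_l([.4454,.3553,.10],feed=.1); hold(.2)
    s=observe();print(s["time_s"],s["opening"],s["eef_pos"],s["ft_force"],s["torque"]); snap("wrist","wg1");snap("side","sg1")
E
```

```text
False
[0.44594303 0.35560885 0.01582615] [-0.69464062  0.12055546  0.23942735]
4.6333 0.009536007613704812 [0.4458934  0.35557032 0.01592875] [ 0.15473944 -0.02287632  3.64905395]
5.8333 0.009479364988635742 [0.44489364 0.35500547 0.09912141] [-0.0231202   0.90286376 -1.61841576] [ 0.00461011  0.03299191 -0.01846416]<sys>:0: UserWarning: Gimbal lock detected. Setting third angle to zero since it is not possible to uniquely determine all angles.
```

View pics/wg1.png

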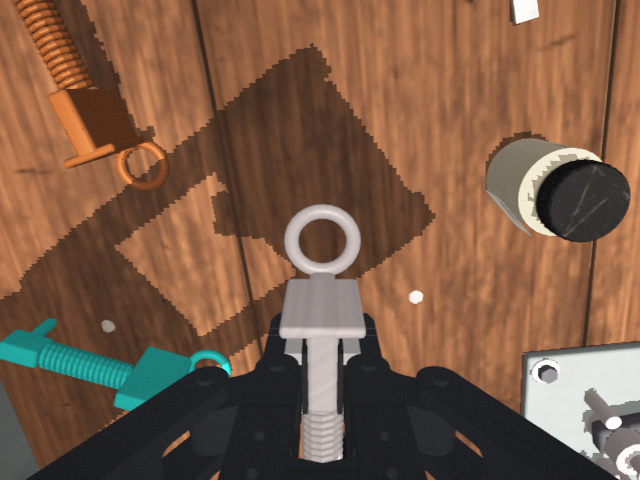

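```bash
python3 -c "
from h import *
crop('sg1',280,200,130,140,4.5,'e1')"
```

```text
(no output)
```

View pics/e1.png

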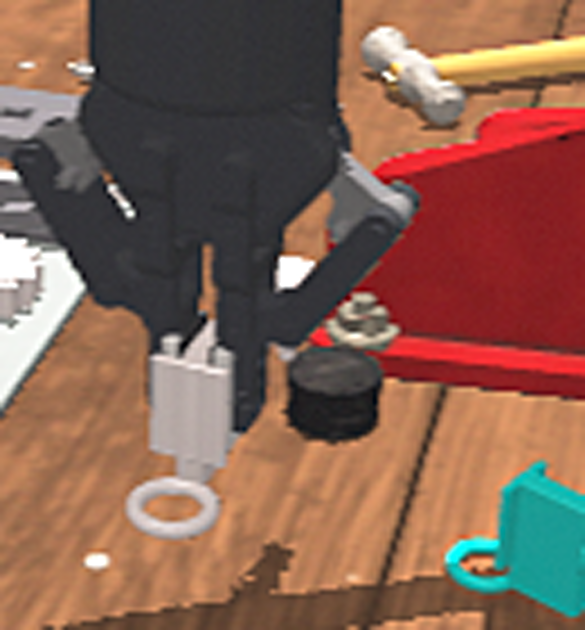

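```bash
python3 - <<'E'
from h import *
G=load("wg1"); p,d,K,T=G
pts=[]
for a in np.arange(0,2*np.pi,.1):
    u,v=323+33*np.cos(a),241+31*np.sin(a)
    pts.append(w(G,u,v))
pts=np.array(pts); pts=pts[(pts[:,2]>.07)&(pts[:,2]<.11)]
n=len(pts);A=np.c_[pts[:,:2]-pts[:,:2].mean(0),np.ones(n)]
c,_,_,_=np.linalg.lstsq(A,pts[:,2],rcond=None);print(n,pts.mean(0),c)
e=w(G,322.5,240.5,pts[:,2].mean());t=np.array([.4449,.3550,.0991])
dx=np.array([-.1167,-.9932]);dy=np.array([.9932,-.1167])
r=(e-t);print("eye rel: along",r[:2]@dx,"lat",r[:2]@dy,"z",r[2])
print("ring slope along spring",c[:2]@dx,"lat",c[:2]@dy)
E
```

```text
63 [0.44857277 0.3834066  0.08971083] [-0.00567854 -0.00696592  0.08971083]
eye rel: along -0.02900024325129719 lat 0.0001043312963502129 z -0.009389173207376922
ring slope along spring 0.007581238355000426 lat -0.004827006136738033
```

```bash
cat >> h.py <<'E'
UH=np.radians(-90.3); UD=np.array([np.cos(UH),np.sin(UH)]); UL=np.array([-UD[1],UD[0]])  # unit x, unit y
ROT=down(np.radians(-.3))
SLOT=np.array([.6225,.0607]); POST=np.array([.6232,.2008])
OFFZ=.0155; LEG=.076; EYE=-.029
E
python3 -W ignore - <<'E'
from h import *
from plant import *
p=SLOT-LEG*UD
move_l([.4454,.3553,.14],feed=.15)
movep([*p,.13],ROT)
move_l([*p,.064+OFFZ+.006],feed=.1); hold(.3)
s=observe();print(s["time_s"],s["eef_pos"],p,s["ft_force"],s["tcp_rot"],ROT); snap("scene","a1");snap("side","a2")
crop("a1",300,150,130,130,5,"a1c");crop("a2",210,180,140,120,5,"a2c")
E
```

```text
8.3333 [0.62344146 0.13671671 0.08630949] [0.62289793 0.13669896] [-0.83563289 -0.09209814 -1.90740379] [1.69492633 1.56944763 0.11881047] [1.57603231 1.57079633 0.        ]
```

View pics/a1c.png

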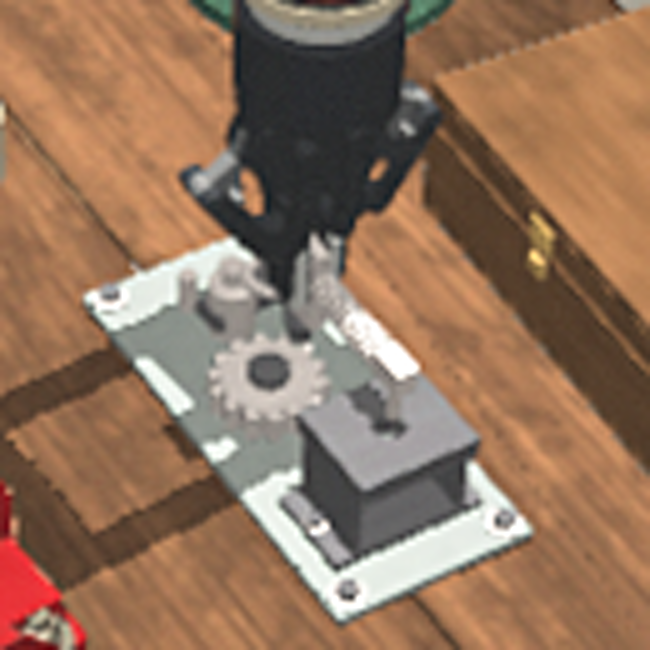

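View pics/a2c.png

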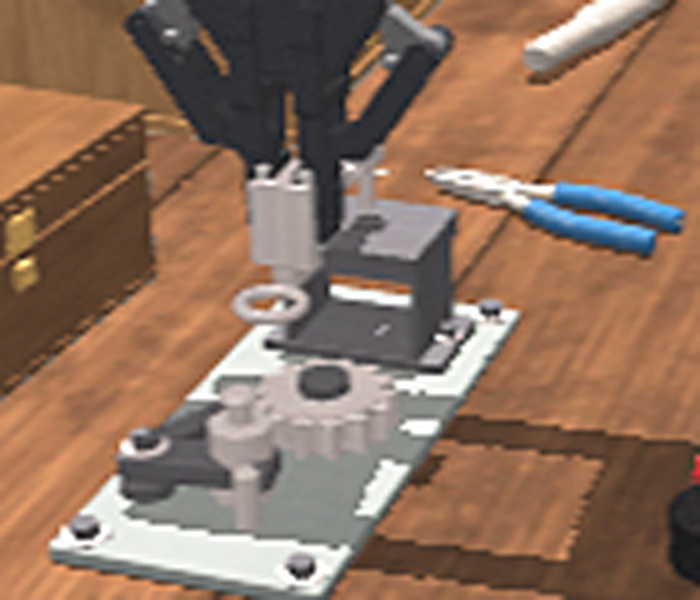

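Both views show the leg hovering just above the slot, at about (390,425) in the scene crop, with the eye short of the post. I'll lower it by feel.

```bash
python3 -W ignore - <<'E'
from h import *
from plant import *
p=SLOT-LEG*UD
for dx in (0,.0015,-.0015,.003,-.003,.0045,-.0045):
    q=p+dx*UD
    move_l([*q,.064+OFFZ+.004],feed=.06); hold(.15); f0=observe()["ft_force"]
    hit=move_l([*q,.0555+OFFZ],feed=.012,max_force=5)
    s=observe();print(dx,hit,s["time_s"],s["eef_pos"],"tip z",s["eef_pos"][2]-OFFZ,s["ft_force"]-f0,flush=True)
    if s["eef_pos"][2]-OFFZ<.058: break
E
```

```text
0 False 10.025 [0.62289708 0.13682218 0.07103118] tip z 0.05553118022694155 [0.53685324 1.77132622 0.16454446]
```

```bash
python3 -W ignore - <<'E'
from h import *
from plant import *
f0=observe()["ft_force"]
q=POST-EYE*UD
hit=move_l([*q,.0557+OFFZ],feed=.03,max_force=18); hold(.3)
s=observe();print(hit,s["time_s"],s["eef_pos"],q,s["ft_force"]-f0,s["torque"],s["opening"])
snap("wrist","b1");snap("side","b2")
crop("b1",230,150,200,200,3,"b1c");crop("b2",210,180,140,120,5,"b2c")
E
```

```text
False 11.6417 [0.6229247  0.17052832 0.07072037] [0.62304816 0.1718004 ] [ 1.15776703 -9.79960024 -1.91827273] [-1.24517132 -0.08348507  0.14015332] 0.008915719251567644
```

View pics/b1.png

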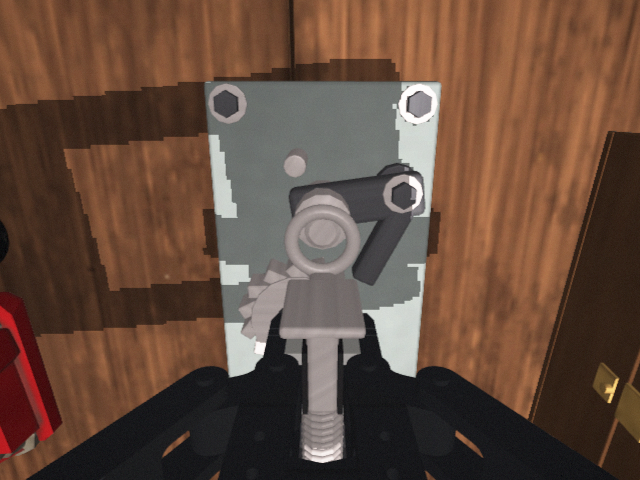

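View pics/b2c.png

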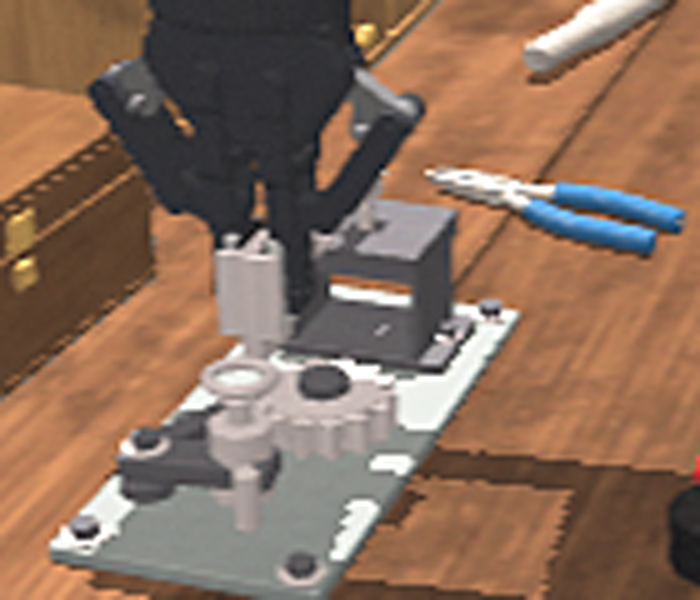

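```bash
python3 -W ignore - <<'E'
from h import *
G=load("b1")
pts=[]
for a in np.arange(0,2*np.pi,.1):
    q=w(G,323+33*np.cos(a),240+31*np.sin(a)); pts.append(q)
pts=np.array(pts);print(np.median(pts[:,2]),pts[::8,2].round(4))
crop("b1",270,180,110,110,7,"b1c")
E
```

```text
0.06110540916640936 [0.0615 0.0606 0.061  0.0622 0.0609 0.0606 0.0613 0.0601]
```

View pics/b1c.png

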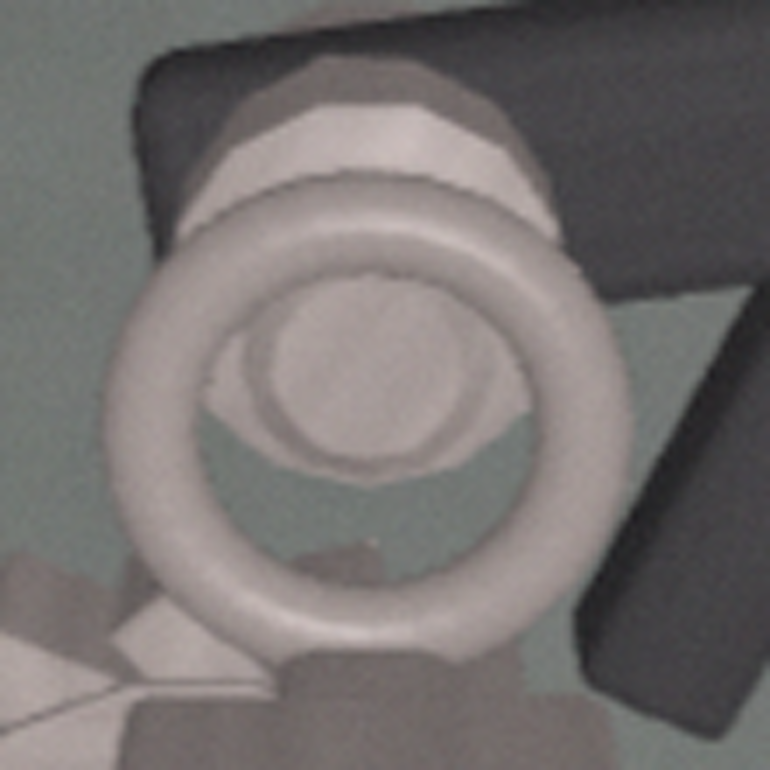

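```bash
python3 -W ignore - <<'E'
from h import *
G=load("b1")
e=w(G,322.7,239.4,.0585);h=w(G,322.7,231.9,.053);t=np.array([.6229,.1705])
print("eye",e,"head",h,"diff",(h-e)[:2]); print("eye-tcp",(e[:2]-t)@UD,(e[:2]-t)@UL)
print("scale",G[2][0,0]/ (G[3][2,3]-.058))
E
```

```text
eye [0.62325462 0.19901247 0.0585    ] head [0.62326158 0.20026475 0.053     ] diff [6.96653056e-06 1.25228026e-03]
eye-tcp -0.02851393873191208 0.00020532218271219376
scale 2702.021088339672
```

```bash
python3 -W ignore - <<'E'
from h import *
from plant import *
q=POST-EYE*UD+np.array([0,.0012])
move_l([*q,.0557+OFFZ],feed=.02,max_force=10); hold(.2)
s=observe();print(s["eef_pos"],s["ft_force"]);f0=s["ft_force"]
for z in (.053,.050,.047,.0445,.0425):
    hit=move_l([*q,z+OFFZ],feed=.015,max_force=12)
    s=observe();print(z,hit,s["time_s"],s["eef_pos"].round(4),s["eef_pos"][2]-OFFZ,(s["ft_force"]-f0).round(2),flush=True)
    if hit: break
snap("wrist","b3");snap("side","b4")
crop("b3",250,150,150,150,5,"b3c");crop("b4",210,180,140,120,5,"b4c")
E
```

```text
[0.62292231 0.17167418 0.0707139 ] [ 1.85009497 -7.74650271 -4.22727575]
0.053 False 12.525 [0.6235 0.1717 0.0691] 0.053604549009038896 [-2.66 -1.25  5.66]
0.05 False 12.875 [0.6239 0.1716 0.0665] 0.05099338116130528 [-2.16 -0.18  6.03]
0.047 False 13.225 [0.6241 0.1716 0.0636] 0.04812165829041748 [-2.65 -0.03  6.2 ]
0.0445 False 13.5417 [0.6242 0.1716 0.0612] 0.04567704834824719 [-1.1   0.93  6.62]
0.0425 False 13.825 [0.6242 0.1717 0.0592] 0.04372020534906069 [-1.24 -0.27  6.59]
```

View pics/b3c.png

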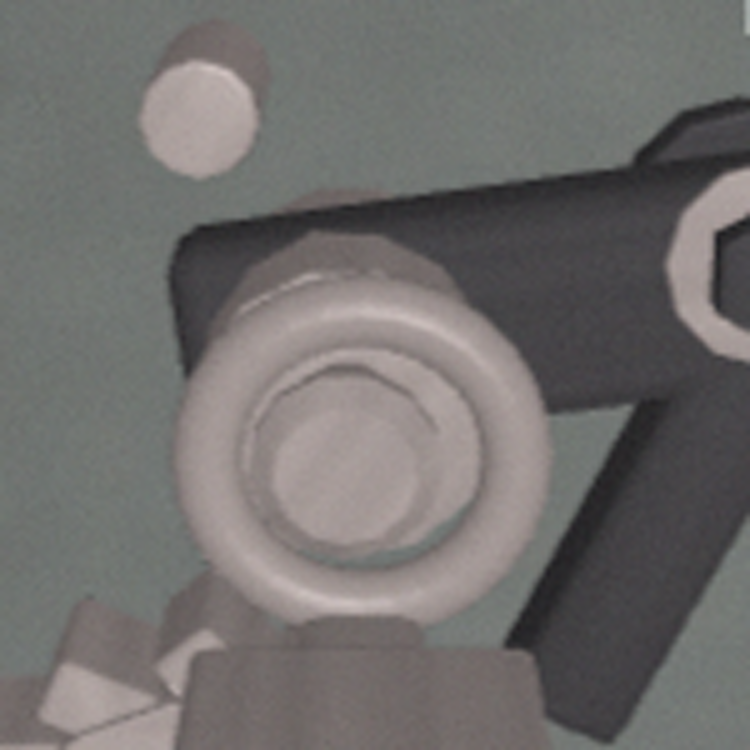

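View pics/b4c.png

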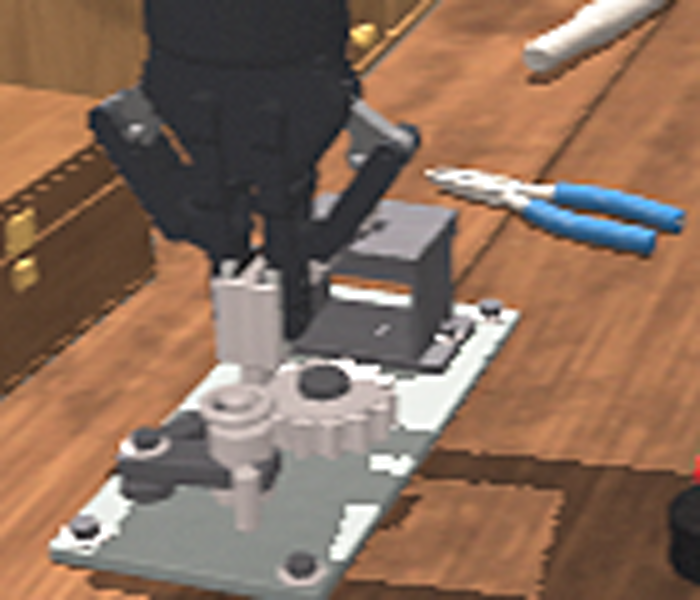

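```bash
python3 -W ignore - <<'E'
from h import *
from plant import *
snap("scene","b5");s=observe();print(s["ft_force"],s["torque"],s["opening"],s["eef_pos"],s["tcp_rot"])
crop("b5",310,170,110,110,6,"b5c");crop("b4",260,200,60,60,10,"b4d")
E
```

```text
[ 0.54765204 -8.26132936  1.93802374] [-1.83515897 -0.01294896  0.06533016] 0.008987815443111866 [0.62421801 0.17169527 0.05924014] [ 0.67484421  1.56734296 -0.90079244]
```

View pics/b5c.png

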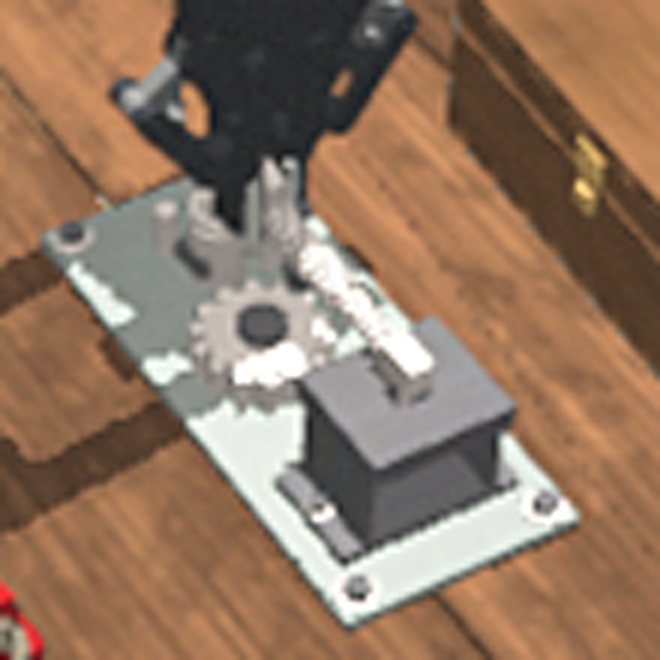

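View pics/b4d.png

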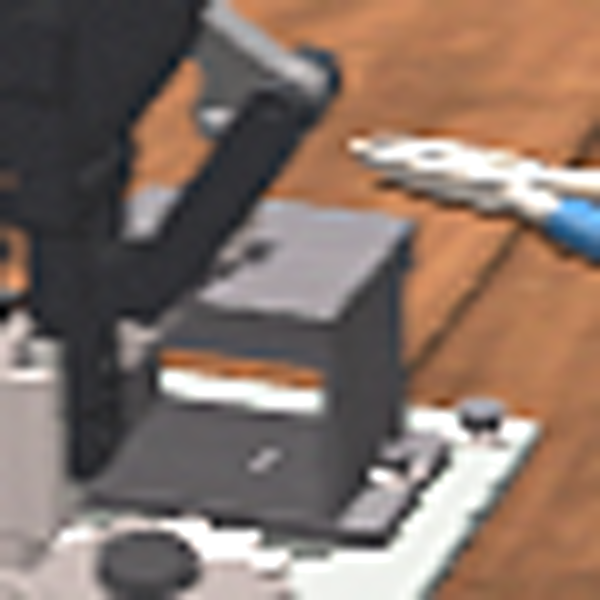

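```bash
python3 -W ignore - <<'E'
from h import *
from plant import *
s=observe();f0=s["ft_force"]
q=POST-EYE*UD+np.array([0,.0012])
for z in (.0415,.0405,.0395):
    hit=move_l([*q,z+OFFZ],feed=.01,max_force=10); hold(.1)
    s=observe();print(z,hit,s["time_s"],s["eef_pos"].round(4),s["eef_pos"][2]-OFFZ,(s["ft_force"]-f0).round(2),flush=True)
    if hit or s["ft_force"][2]-f0[2]>7: break
snap("scene","b6");crop("b6",350,210,60,60,10,"b6c")
G=load("b6")
for u,v in((378,227),(376,225),(380,229)): print(w(G,u,v))
E
```

```text
0.0415 False 14.325 [0.6243 0.1717 0.0583] 0.042792384810155196 [-0.55 -0.41 -0.42]
0.0405 False 14.675 [0.6243 0.1717 0.0573] 0.04180952504118754 [-0.44 -0.77  0.3 ]
0.0395 False 15.025 [0.6243 0.1717 0.0565] 0.04099356130555359 [-1.01  0.33  2.02]
[0.6357257  0.08200224 0.06219109]
[0.63580269 0.09047605 0.06129218]
[0.63651475 0.07471655 0.06160433]
```

View pics/b6c.png

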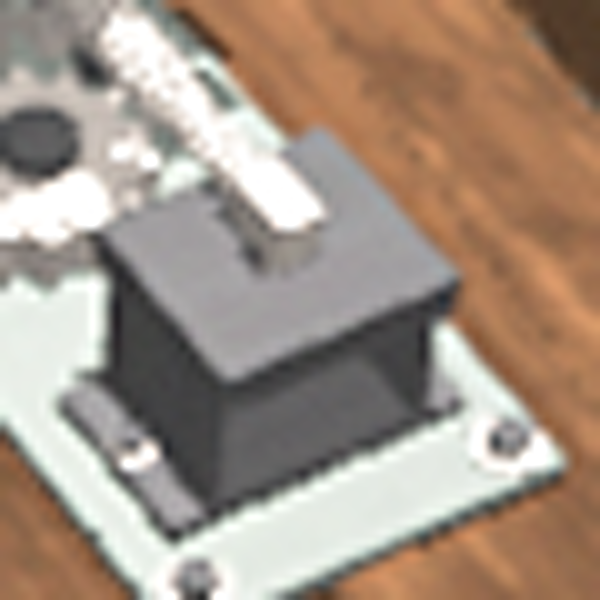

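```bash
python3 -W ignore - <<'E'
from h import *
G=load("b6")
for v in range(224,236): print(v,[round(float(w(G,u,v)[2]*1000)) for u in range(370,388)])
E
```

```text
224 [73, 74, 75, 73, 8, 7, 9, 5, 61, 62, 59, 66, 62, 63, -2, -1, -1, -3]
225 [74, 75, 76, 76, 76, 8, 61, 62, 62, 59, 63, 64, 61, 65, 63, -2, -2, -6]
226 [73, 74, 76, 78, 74, 81, 79, 61, 63, 62, 62, 62, 66, 60, 63, 0, 0, -5]
227 [67, 75, 75, 79, 81, 80, 79, 78, 62, 61, 65, 65, 62, 63, 62, 62, 0, -4]
228 [62, 70, 73, 79, 77, 80, 77, 79, 78, 63, 64, 63, 61, 66, 62, 63, 62, -3]
229 [63, 61, 73, 76, 80, 77, 80, 76, 79, 79, 62, 64, 61, 60, 63, 62, 62, 66]
230 [65, 62, 66, 74, 79, 75, 81, 79, 80, 79, 82, 63, 63, 60, 62, 63, 65, 63]
231 [65, 65, 61, 67, 71, 76, 78, 76, 75, 79, 78, 78, 62, 64, 66, 63, 61, 65]
232 [67, 65, 63, 64, 70, 75, 76, 79, 79, 76, 77, 75, 64, 62, 60, 61, 65, 60]
233 [62, 58, 63, 61, 66, 74, 72, 76, 75, 75, 74, 71, 62, 66, 65, 63, 64, 62]
234 [61, 60, 61, 64, 62, 64, 71, 73, 76, 70, 73, 73, 65, 63, 64, 61, 63, 64]
235 [64, 66, 64, 62, 59, 59, 65, 70, 72, 66, 69, 65, 65, 63, 65, 62, 65, 63]
```

```bash
python3 -W ignore - <<'E'
from h import *
from plant import *
s=observe();f0=s["ft_force"];c=s["eef_pos"]
q=POST-EYE*UD+np.array([0.,.0012])
for k in range(1,7):
    z=.0565
    hit=move_l([q[0],q[1]-.001*k,.041+OFFZ],feed=.01,max_force=9); 
    s=observe();print(k,hit,s["time_s"],s["eef_pos"].round(4),(s["ft_force"]-f0).round(2),flush=True)
    if hit or s["ft_force"][1]-f0[1]>6.5: break
gripper_to(.03); hold(.2)
s=observe();print(s["opening"],s["ft_force"],s["eef_pos"])
p=s["eef_pos"]
print(move_l([p[0],p[1],.16],feed=.08,max_force=10)); p=observe()["eef_pos"]
move_l([p[0],p[1]+.01,.24],feed=.15);hold(.3);print(observe()["time_s"],observe()["ft_force"])
snap("wrist","f1");snap("scene","f2");snap("side","f3")
crop("f2",310,170,110,110,6,"f2c");crop("f3",220,190,120,100,6,"f3c")
E
```

```text
1 False 15.4083 [0.624  0.1707 0.0571] [ 1.99  1.83 -3.81]
2 False 15.6583 [0.624  0.1698 0.0571] [ 1.52  0.51 -3.98]
3 False 15.9083 [0.624  0.1688 0.0571] [ 0.98  1.61 -3.51]
4 False 16.1583 [0.624  0.1679 0.0572] [ 1.33  1.38 -5.19]
5 False 16.4083 [0.6239 0.1677 0.0572] [ 2.02  3.81 -4.61]
6 False 16.6583 [0.6239 0.1675 0.0572] [ 3.29  7.77 -3.6 ]
0.02994450375811936 [-0.40093294  0.06606553  0.76628533] [0.62289249 0.16709777 0.05641249]
False
19.6167 [ 0.05442829 -0.70525486 -0.0082622 ]
```

View pics/f1.png

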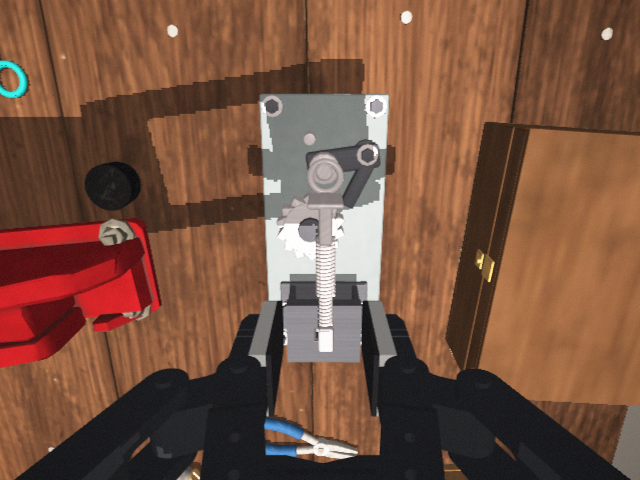

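View pics/f2c.png

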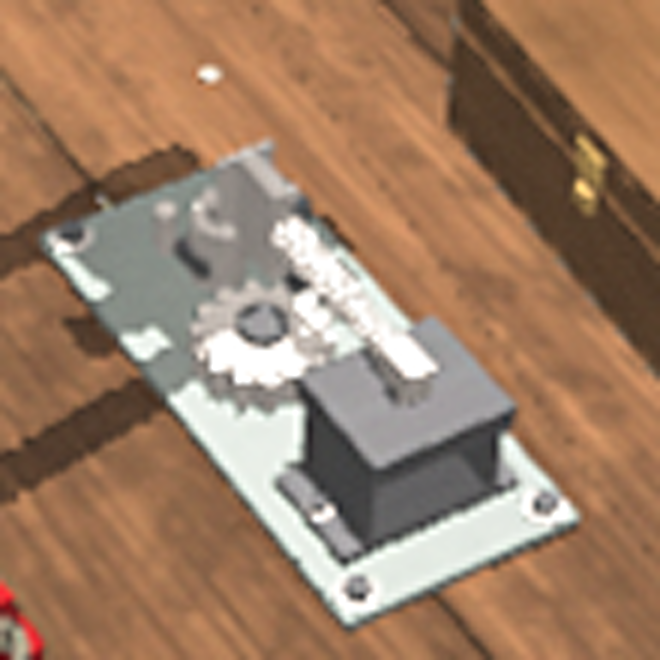

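View pics/f3c.png

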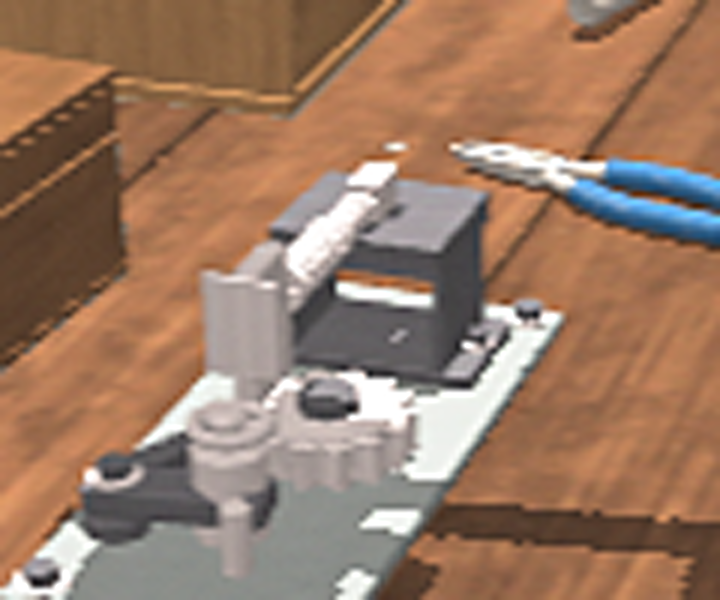

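```bash
python3 -W ignore - <<'E'
from h import *
G=load("f1")
def med(u,v,r=2): return np.median([w(G,a,b) for a in range(u-r,u+r+1) for b in range(v-r,v+r+1)],axis=0).round(4)
print("block top",med(325,341),"bracket",med(300,345),med(350,345),"lip",med(325,201))
ring=np.array([w(G,324+15*np.cos(a),173+14*np.sin(a)) for a in np.arange(0,6.28,.1)])
print("ring",np.median(ring,axis=0),np.sort(ring[:,2])[::8].round(4))
crop("f1",295,145,60,60,10,"f1c");crop("f1",290,290,70,80,7,"f1d")
E
```

```text
block top [0.6234 0.065  0.0809] bracket [0.6016 0.0507 0.0652] [0.6453 0.0501 0.0646] lip [0.6238 0.1845 0.0838]
ring [0.62303501 0.19829465 0.04706979] [0.0074 0.0091 0.0458 0.0468 0.0471 0.0474 0.0479 0.0485]
```

View pics/f1c.png

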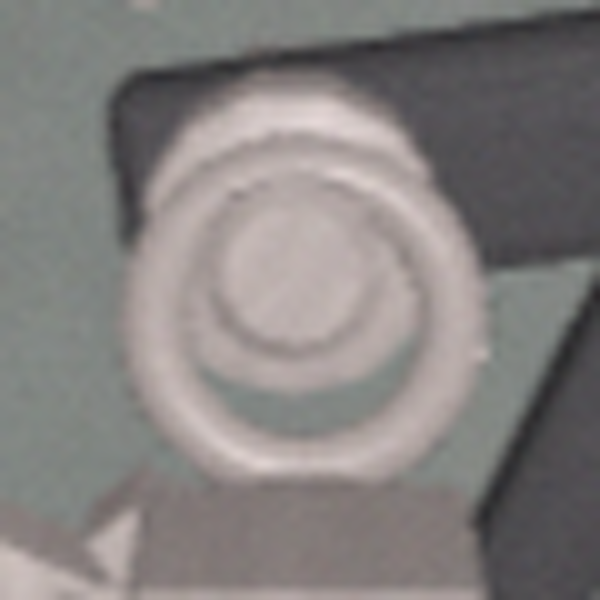

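View pics/f1d.png

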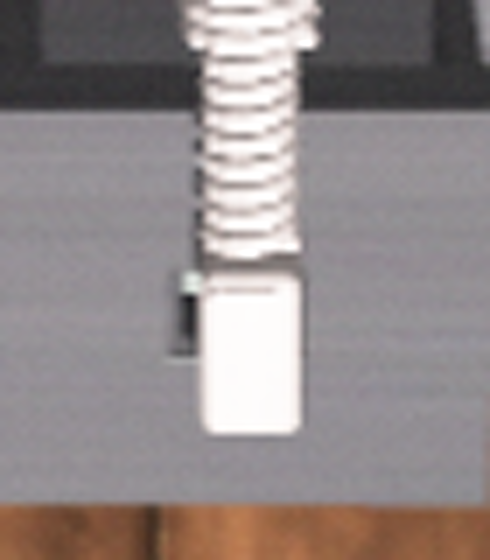

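```bash
python3 -c "
from plant import *
print(observe()['time_s']);job_done()"
```

```text
19.7667
the job is handed in; nothing more can be done
```

The spring is back on the ratchet unit, and I handed the job in at 19.8 s. No verdict came back, so the result rests on my own last checks.

**What I did:** I chose the steel spring over the cyan and orange look-alikes and gripped it by the tab. The leg went into the slot, which sits about 10 mm from nominal, on the first slow feel. With the leg about 8.5 mm down I pulled the eye over the post, lowered it under the head and seated the leg. Then I eased the ring back against the neck, opened the gripper and withdrew.

**Last checks:**

| Check | Measured |
|---|---|
| Hook block top above bracket top | about 16 mm, the block's own height, so the leg is fully home |
| Ring centre height | about 45 mm; it must be under 49 |
| Ring centre to post centre | about 4–5 mm; it must be within 8 |
| Eye to leg | about 134 mm, worked out from the slot and ring positions; that is about 29 mm of stretch |
| Force on the tool after release | about zero |
| Largest tool-force change while lowering the eye and seating the leg | under 10 N |

**Less certain:**
- **Side camera:** it showed no hook block at the slot during lowering because the gripper hid it. The scene camera then showed it in place.
- **Jar:** it was not in the last wrist picture. The tin and pliers were visible there, and the robot touched none of the three as far as I could tell.

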